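# Line up the mosaic jars from pale to dark

### The arm

A 6-joint arm with a two-finger parallel gripper is mounted at the origin on the work surface. World frame = base frame: x ahead of the robot, y to its left, z up, the work surface at z = 0. Lengths are in m, angles in rad, forces in N, time in s.
With the tool pointing down it reaches from about 0.275 to 0.825 m from the base axis. Payload 4.9 kg.
Tool frame: the origin (TCP) lies midway between the tips of the shut fingers; the grasp point (between the pads) lies 19 mm behind it (bot.grip_depth is the distance from the TCP to the grasp point, in m); z points along the fingers, y is the line along which they close (so a half turn about z gives the same grasp; the last joint's range is limited). The gripper opens to 85 mm and grips with 20 to 120 N. Pads are 22 mm wide; open, the fingers measure 114 mm over their backs; the gripper's body (76 mm by 85 mm) begins 54 mm behind the grasp point. The pads swing forward as they close: fully open they stand 13 mm farther back than shut.
Start: joints at [-1.251, 0.326, -0.193, 1.052, 0, 1.437], TCP at [0.241, -0.494, 0.198] pointing down, gripper open.
Joint ranges: [-2.65, 2.65], [-0.97, 1.79], [-1.3, 1.35], [-1.93, 2.1], [-1.47, 1.37], [-3.14, 3.14]. Speed limits (rad/s): [2.57, 2.57, 3.14, 3.14, 3.14, 3.14].

### API

Orientations are given as a unit quaternion [w, x, y, z].
In Python, from cell import bot gives the robot as it stands. Calls block until the motion is done:
- bot.move_pose(position, orientation): joint-space move of the TCP to a pose.
- bot.move_linear(position, speed=0.15, rotation=None, until_force=None): straight line of the TCP; rotation=None keeps the orientation; speed is the mean speed in m/s. With until_force (N) it stops when the force on the tool has changed by that much, and returns True; else False.
- bot.goto_joints(angles): joint-space move.
- bot.set_gripper(opening, grasp_force=None): opening from 0.0 (shut) to 1.0 (fully open); grasp_force is the grip in N (None keeps the last); returns when the fingers have stopped.
- bot.wait(seconds).
- bot.solve_ik(position, orientation): joint angles nearest the present ones, or None.
- bot.camera(name): name is "scene" or "top"; returns the picture (420x560x3 uint8, red, green, blue); there is no depth.
- bot.calibration(name): a dict with "mtx" (3x3 intrinsics, pixels), "extrinsics" (4x4, takes a point from world to camera coordinates). Camera axes: x right, y down, z forward; pixel columns grow to the right and rows downward; lengths in m; the calibration is good to about 2 mm. A picture is of the moment at which its call begins. calibration takes no time and is no camera call.
A pose or a line that the arm cannot do raises bot.PlanningError and nothing moves.
- bot.close_job(): hands the job in; it is judged then, once.
Trained networks look in the newest picture that a camera, given by its name, has taken for a name from the list of things; names that differ only in an ending like _2 or _b are one class to them, and where a whole thing is asked for, a point or a joint stands for the part that bears it (a point fixed in the world has none). Each returns a list of dicts, best first, with "confidence" (0 to 1); they miss things now and then, are a little off and sometimes report something else, mostly with a low value. They report only what shows in the picture. A call takes as long as a camera call.
- bot.search_frame(camera, thing): "bbox" ([left, top, width, height] in pixels, round what is visible of it).
Readings, each from a call of its own:
- bot.read_clock(): time.
- bot.read_joint_positions(): joint angles.
- bot.read_joint_vel(): joint speeds.
- bot.read_joint_efforts(): joint torques, N m.
- bot.read_position(): TCP position.
- bot.read_tool_rot(): TCP orientation.
- bot.read_ft_force(): force on the tool from outside, world axes, zero at the start.
- bot.read_moment(): the same for the moment, N m.
- bot.read_gripper_width(): opening from 0.0 (shut) to 1.0 (fully open).
- bot.read_finger_force(): force on a finger pad.
Only numpy, scipy, OpenCV 4.12 (cv2) and the standard library are available. Lean on these libraries where they do the work, as an engineer would, in place of code of your own. Each camera call takes 0.05 s, during which the arm holds its last target. There are 200 camera calls.

### The job

Stand the four jars of green glass chips upright on the four pads of the wooden plank, one centred on each pad, in order of shade: the palest on the pad next to the white tile, then darker and darker to the darkest at the far end, by the black tile. They are glass, so keep them upright and set them down gently rather than dropping them, and leave the black bowl where it is.

Things in the scene. Friction and masses are not known exactly. Their poses are not given: they have to be found in the camera images.
- jar_pale: The PALEST green jar (almost white-green, 1st of 4 shades). Closed clear-glass jar, 52 mm in diameter (straight wall 2 to 58 mm above its base), wooden lid 48 mm across from 65 to 78 mm, on it a 30 mm square sample tile up to 82 mm, of the same green as the chips inside. About 0.25 kg, stands upright on the table. Origin: centre of the underside, z up.
- jar_light: The LIGHT green jar (bright leaf green, 2nd of 4 shades). Closed clear-glass jar, 52 mm in diameter (straight wall 2 to 58 mm above its base), wooden lid 48 mm across from 65 to 78 mm, on it a 30 mm square sample tile up to 82 mm, of the same green as the chips inside. About 0.25 kg, stands upright on the table. Origin: centre of the underside, z up.
- jar_mid: The MIDDLE green jar (full grass green, 3rd of 4 shades). Closed clear-glass jar, 52 mm in diameter (straight wall 2 to 58 mm above its base), wooden lid 48 mm across from 65 to 78 mm, on it a 30 mm square sample tile up to 82 mm, of the same green as the chips inside. About 0.25 kg, stands upright on the table. Origin: centre of the underside, z up.
- jar_dark: The DARKEST green jar (blackish bottle green, 4th of 4 shades). Closed clear-glass jar, 52 mm in diameter (straight wall 2 to 58 mm above its base), wooden lid 48 mm across from 65 to 78 mm, on it a 30 mm square sample tile up to 82 mm, of the same green as the chips inside. About 0.25 kg, stands upright on the table. Origin: centre of the underside, z up.
- pad_1: Grey round pad, 66 mm across, 3 mm thick; an end pad of the row. The pads are fixed in a straight row, 95 mm apart, on a light wooden plank (90 x 510 mm, 18 mm high, fixed, lies elsewhere and turned up to 0.22 rad each time). Own y axis: along the row, from pad_1 to pad_4. Origin: centre of the underside, 18 mm above the table; its top is 3 mm higher.
- pad_2: Grey round pad, 66 mm across, 3 mm thick; second pad, between pad_1 and pad_3. The pads are fixed in a straight row, 95 mm apart, on a light wooden plank (90 x 510 mm, 18 mm high, fixed, lies elsewhere and turned up to 0.22 rad each time). Own y axis: along the row, from pad_1 to pad_4. Origin: centre of the underside, 18 mm above the table; its top is 3 mm higher.
- pad_3: Grey round pad, 66 mm across, 3 mm thick; third pad, between pad_2 and pad_4. The pads are fixed in a straight row, 95 mm apart, on a light wooden plank (90 x 510 mm, 18 mm high, fixed, lies elsewhere and turned up to 0.22 rad each time). Own y axis: along the row, from pad_1 to pad_4. Origin: centre of the underside, 18 mm above the table; its top is 3 mm higher.
- pad_4: Grey round pad, 66 mm across, 3 mm thick; the other end pad of the row. The pads are fixed in a straight row, 95 mm apart, on a light wooden plank (90 x 510 mm, 18 mm high, fixed, lies elsewhere and turned up to 0.22 rad each time). Own y axis: along the row, from pad_1 to pad_4. Origin: centre of the underside, 18 mm above the table; its top is 3 mm higher.
- white_tile: White ceramic tile, 40 x 40 x 6 mm, fixed on the plank in line with the pads, 80 mm beyond the centre of one end pad (pad_1 or pad_4, it changes): it marks the light end of the row. A black tile of the same size marks the dark end. Origin: centre of its underside.
- bowl: Black plastic mixing bowl, bystander, 110 mm across and 55 mm high, loose, to the robot's left. Origin: centre of its underside.

How it is judged:
By the outcome, as a careful person would: the job done as asked, in the order asked, and still so for the second after the job is handed in, with the robot touching nothing.
It also fails if it takes over 91 s, if anything falls off the work surface, if the arm or the gripper's body presses on something with over 40 N, if the wrist force passes 120 N, or if a joint passes its speed limit or range.

## Working session

There is one attempt and no reset: what is moved stays moved. The work goes in short steps, each a Python script; the robot and the scene stay as the last script left them, time stands still between calls to the robot, and variables do not carry over. Pictures are saved under pics/ and viewed, at most 14 in all, crops included, and the job is handed in when it is done.

```bash
mkdir -p pics; python3 - <<'E'
from cell import bot
import cv2,numpy as np
for c in("top","scene"):
    im=bot.camera(c); cv2.imwrite(f"pics/{c}0.png",im[:,:,::-1])
    k=bot.calibration(c); print(c,k["mtx"].round(1).tolist(),k["extrinsics"].round(3).tolist())
    for t in["jar_pale","jar_light","jar_mid","jar_dark","pad_1","white_tile","bowl"]:
        print(t,[(np.round(d["bbox"],1).tolist(),round(d["confidence"],2)) for d in bot.search_frame(c,t)][:6])
print(bot.read_clock(),bot.read_tool_rot())
E
```

```text
top [[438.3, 0.0, 270.1], [0.0, 438.3, 210.7], [0.0, 0.0, 1.0]] [[-0.006, -1.0, 0.005, 0.098], [-0.996, 0.006, -0.088, 0.535], [0.088, -0.006, -0.996, 1.124], [0.0, 0.0, 0.0, 1.0]]
jar_pale [([403.4, 264.4, 27.4, 21.6], 0.84), ([270.3, 232.9, 21.6, 19.0], 0.41)]
jar_light [([269.9, 229.0, 20.9, 25.4], 0.65), ([325.9, 235.0, 17.1, 16.8], 0.59)]
jar_mid [([271.4, 231.2, 19.7, 22.7], 0.84)]
jar_dark [([203.0, 248.7, 21.9, 18.9], 0.58)]
pad_1 [([289.3, 169.6, 26.6, 24.5], 0.97), ([329.2, 176.1, 21.3, 23.1], 0.83), ([260.1, 164.3, 19.7, 25.4], 0.72), ([217.6, 161.3, 26.4, 19.7], 0.72), ([112.3, 204.7, 45.1, 44.7], 0.38)]
white_tile [([194.1, 158.0, 17.3, 17.3], 0.6)]
bowl [([112.7, 202.5, 44.6, 46.0], 0.75)]
scene [[421.8, 0.0, 276.8], [0.0, 421.8, 214.6], [0.0, 0.0, 1.0]] [[0.199, 0.98, -0.015, -0.183], [0.8, -0.171, -0.576, -0.383], [-0.567, 0.102, -0.818, 1.312], [0.0, 0.0, 0.0, 1.0]]
jar_pale [([108.3, 173.0, 28.2, 35.6], 0.65)]
jar_light [([200.1, 179.4, 20.5, 37.7], 0.57)]
jar_mid [([256.8, 176.4, 21.4, 37.2], 0.79)]
jar_dark []
pad_1 [([194.0, 248.2, 28.7, 23.1], 0.82), ([282.5, 245.4, 27.2, 21.3], 0.74), ([238.7, 241.7, 28.9, 29.7], 0.7), ([323.6, 240.3, 28.2, 26.6], 0.68)]
white_tile [([362.9, 243.4, 18.5, 15.7], 0.52), ([241.9, 245.2, 23.3, 23.7], 0.28)]
bowl [([396.1, 160.2, 43.9, 37.9], 0.85)]
0.8 [1.27474389e-05 9.74372376e-01 2.24941042e-01 1.24267796e-05]
```

View pics/top0.png

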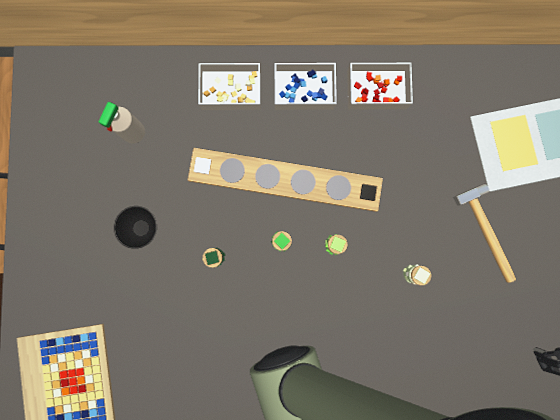

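View pics/scene0.png

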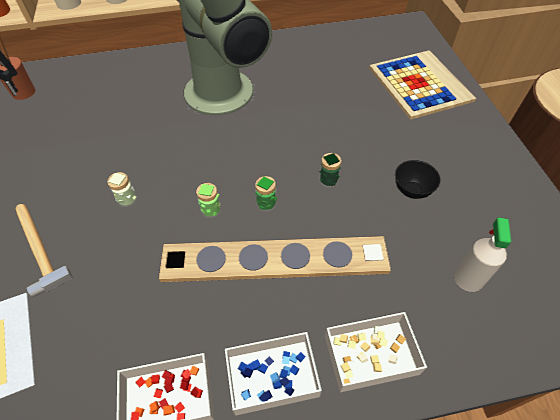

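The top view shows the jars at about pale (420,275), light (337,244), mid (282,241) and dark (213,258). The white tile is at (202,166) and the black tile at (368,192). The pads run from (232,170) to (338,188). The scene view agrees on the jar order and on which end is white. In the network results, `jar_light` and `jar_mid` both claim the box at 271,230. I'll go by the colours in the picture, which make that one mid.

```bash
cat >h.py <<'E'
from cell import bot
import cv2,numpy as np
def ray(c,uv,z):
    k=bot.calibration(c);E=k["extrinsics"];R,t=E[:3,:3],E[:3,3]
    d=R.T@np.linalg.inv(k["mtx"])@np.r_[uv,1.];o=-R.T@t
    return (o+d*(z-o[2])/d[2])[:2]
def lid(c,im,uv,r=17):
    x,y=map(int,uv);w=im[y-r:y+r,x-r:x+r]
    h=cv2.cvtColor(w,cv2.COLOR_RGB2HSV)
    m=((h[...,0]>8)&(h[...,0]<24)&(h[...,1]>60)&(h[...,2]>110)).astype(np.uint8)
    n,l,s,_=cv2.connectedComponentsWithStats(m)
    p=np.argwhere(m>0)[:,::-1]+[x-r,y-r]
    (cx,cy),rad=cv2.minEnclosingCircle(p.astype(np.float32))
    hull=cv2.moments(cv2.convexHull(p.astype(np.int32)))
    return np.array([hull["m10"],hull["m01"]])/hull["m00"],rad
def pads(im,seeds,r=16):
    out=[]
    for x,y in seeds:
        w=im[y-r:y+r,x-r:x+r].astype(int)
        m=((w.max(2)-w.min(2)<25)&(w.max(2)>90)).astype(np.uint8)
        n,l,s,ce=cv2.connectedComponentsWithStats(m)
        i=l[r,r];out.append((ce[i]+[x-r,y-r],s[i,4]))
    return out
E
python3 - <<'E'
from h import *
im=bot.camera("top");sc=bot.camera("scene")
S={"pale":((420,275),(119,181)),"light":((337,244),(207,190)),"mid":((282,241),(265,183)),"dark":((213,258),(331,159))}
for n,(a,b) in S.items():
    for c,i,s in(("top",im,a),("scene",sc,b)):
        uv,r=lid(c,i,s,14);print(n,c,uv.round(1),round(r,1),ray(c,uv,.078).round(4))
P={}
for c,i,s in(("top",im,[(232,170),(267,176),(303,182),(338,188)]),("scene",sc,[(338,254),(295,256),(253,257),(211,259)])):
    P[c]=np.array([ray(c,uv,.021) for uv,a in pads(i,s)])
    print(c,P[c].round(4).tolist(),np.linalg.norm(np.diff(P[c],axis=0),axis=1).round(4),[a for _,a in pads(i,s)])
E
```

```text
pale top [420.8 275.2] 10.4 [ 0.3688 -0.2753]
pale scene [117.7 180.6] 10.7 [ 0.3747 -0.2765]
light top [337.4 243.9] 9.9 [ 0.4471 -0.0711]
light scene [206.3 191.5] 10.3 [ 0.4523 -0.0723]
mid top [281.6 240.4] 9.9 [0.4567 0.0671]
mid scene [265.  184.7] 10.2 [0.4611 0.0656]
dark top [211.7 257.3] 10.0 [0.4159 0.2402]
dark scene [331.  160.9] 10.1 [0.4215 0.2375]
top [[0.6441, 0.1957], [0.6285, 0.1018], [0.6124, 0.0087], [0.5965, -0.085]] [0.0952 0.0946 0.095 ] [np.int32(465), np.int32(462), np.int32(466), np.int32(467)]
scene [[0.6461, 0.194], [0.6302, 0.1006], [0.6141, 0.0071], [0.5982, -0.0865]] [0.0948 0.0949 0.0949] [np.int32(572), np.int32(580), np.int32(578), np.int32(576)]
```

```bash
cat >>h.py <<'E'
J={"pale":(.3698,-.2760),"light":(.4481,-.0718),"mid":(.4573,.0663),"dark":(.4170,.2392)}
T={"pale":(.6451,.1949),"light":(.6293,.1012),"mid":(.6133,.0079),"dark":(.5974,-.0858)}
c=np.arctan2(-.0159,.0936)   # closing axis, across the row
Q=[]
for cc in(c,c+np.pi): a=(cc+np.pi/2)/2;Q.append([0,np.cos(a),np.sin(a),0])
GZ,UP=.023,.19
def q_for(pts):
    best=[]
    for q in Q:
        s=[bot.solve_ik(p,q) for p in pts]
        if all(x is not None for x in s): best.append((max(abs(x[5]) for x in s),q))
    return min(best,key=lambda b:b[0])[1]
def carry(n):
    j,t=J[n],T[n]
    q=q_for([[*j,UP],[*j,GZ],[*t,UP],[*t,GZ+.021]])
    bot.move_pose([*j,UP],q); bot.move_linear([*j,GZ],.15)
    bot.set_gripper(0.,45); w=bot.read_gripper_width()
    bot.move_linear([*j,UP],.15); bot.move_pose([*t,UP],q)
    print(n,"w",round(w,3),round(bot.read_gripper_width(),3),"ff",bot.read_finger_force(),"t",bot.read_clock())
    bot.move_linear([*t,GZ+.021+.006],.15)
    hit=bot.move_linear([*t,GZ+.021-.003],.02,until_force=3)
    print("hit",hit,bot.read_position().round(4),bot.read_ft_force())
    bot.set_gripper(1.); bot.move_linear([*t,UP],.2)
    print("t",bot.read_clock())
E
python3 - <<'E'
from h import *
carry("dark")
im=bot.camera("top");cv2.imwrite("pics/top1.png",cv2.resize(im[130:300,150:450],None,fx=2.5,fy=2.5)[:,:,::-1])
im=bot.camera("scene");cv2.imwrite("pics/sc1.png",im[:,:,::-1])
E
```

```text
dark w 0.544 0.546 ff 46.796822979231365 t 7.9417
hit True [ 0.5981 -0.0861  0.0449] [-0.47110236 -0.52281245  4.66505755]
t 10.75
```

View pics/sc1.png

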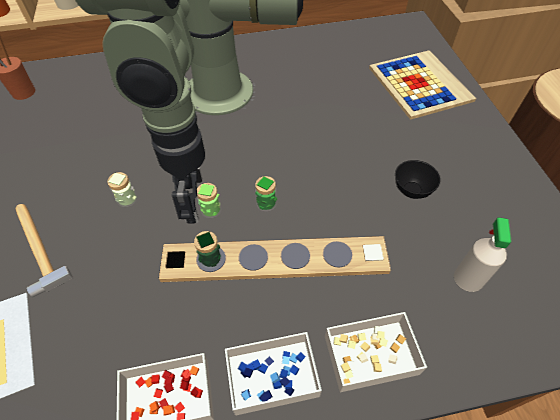

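The scene view shows the dark jar upright on the pad next to the black tile, lid near (206,241), and nothing else has moved. I'll do the other three the same way.

```bash
python3 - <<'E'
from h import *
for n in("mid","light","pale"): carry(n)
bot.move_pose([.30,-.35,.25],bot.read_tool_rot())
S={}
for cam in("top","scene"):
    im=bot.camera(cam)
    k=bot.calibration(cam)
    for n,t in T.items():
        p=k["mtx"]@(k["extrinsics"]@[*t,.099,1])[:3];uv=p[:2]/p[2]
        h=im[int(uv[1])-17:int(uv[1])+17,int(uv[0])-17:int(uv[0])+17]
        print(cam,n,"expected",uv.round(1),"tile rgb",im[int(uv[1])-2:int(uv[1])+3,int(uv[0])-2:int(uv[0])+3].mean((0,1)).round())
    cv2.imwrite(f"pics/{cam}2.png",cv2.resize(im[130:300,130:430],None,fx=2.6,fy=2.6,interpolation=2)[:,:,::-1])
print(bot.read_clock())
E
```

```text
mid w 0.543 0.544 ff 47.55708617856726 t 15.3833
hit True [0.6141 0.0078 0.0449] [-0.78528942 -0.1744831   4.93995224]
t 18.1917
light w 0.545 0.543 ff 47.05242187832482 t 22.925
hit True [0.6301 0.1014 0.0449] [-0.36701276  0.10747437  4.3264646 ]
t 25.7333
pale w 0.546 0.54 ff 46.54223293997347 t 32.6583
hit True [0.646  0.1952 0.0449] [ 0.11897658 -0.42958439  4.44001863]
t 35.4667
top pale expected [229.5 164. ] tile rgb [240. 243. 237.]
top light expected [267.5 170.1] tile rgb [212. 243. 156.]
top mid expected [305.4 176.3] tile rgb [102. 219. 103.]
top dark expected [343.5 182.5] tile rgb [ 66. 115.  76.]
scene pale expected [341.2 234.8] tile rgb [246. 249. 220.]
scene light expected [296.  236.4] tile rgb [160. 243. 117.]
scene mid expected [250.9 238. ] tile rgb [ 52. 164.  59.]
scene dark expected [205.5 239.5] tile rgb [12. 58. 26.]
37.875
```

View pics/top2.png

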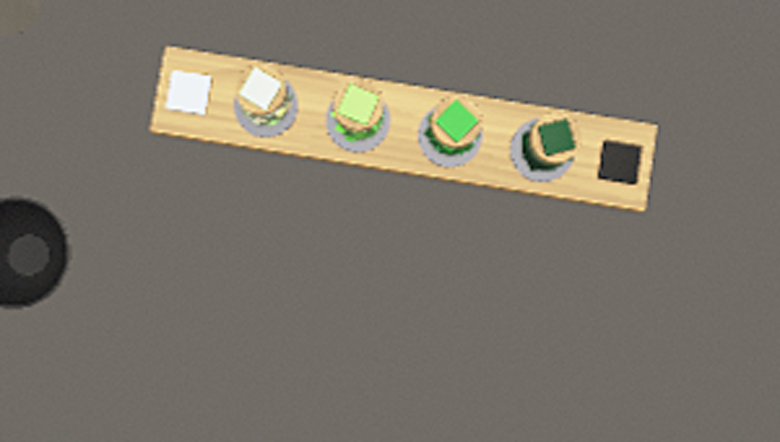

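View pics/scene2.png

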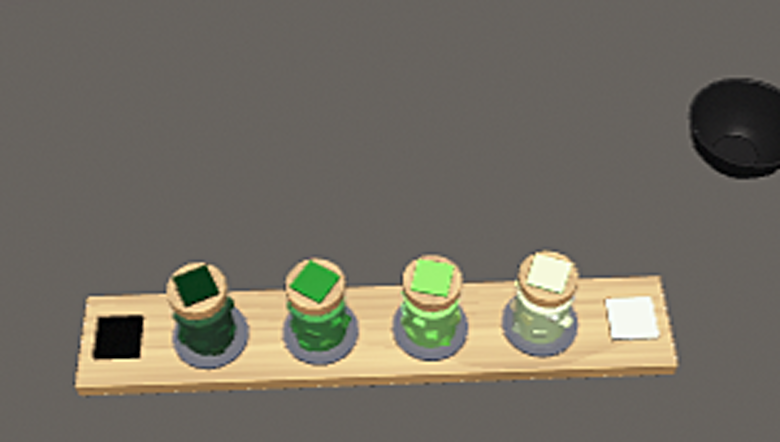

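Both views show all four jars upright on their pads, running pale to dark from the white tile to the black one. The lids are within about 1 px of where they should be (scene crop: expected pale (549,272), seen (548,275); expected dark (196,285), seen (197,289)). The bowl has not moved and the arm is clear.

```bash
python3 -c "
from cell import bot
print(bot.close_job())"
```

```text
the job is handed in; nothing more can be done
None
```

The job is handed in: the four jars stand upright on their pads, palest by the white tile to darkest by the black tile, and the bowl was left where it was; it took about 38 s of the 91 s allowed.

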